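# Check-pull a bench spring gauge to its red marker

## Task

Check the blue spring gauge: draw its T-shaped pull bar straight out until the black pointer on the scale lines up with the red marker, without going more than a division past it, and hold it there for two seconds. Then ease the bar back gently, keeping it from snapping, until it is fully home, and let go. Leave the red marker and the other things on the bench as they are.

Things in the scene. Friction and masses are not known exactly. Their poses are not given: they have to be found in the camera images.
- spring_gauge: Blue spring gauge screwed to the bench: base 200 x 90 x 10 mm, housing 58 mm wide, 64 mm high, from x = -90 to +90 mm (rod bushing, 22 mm across, to x = -96). Origin: centre of the underside. x runs along it; the bar pulls out toward -x. White scale on top, a black line each 10 mm (one division), longer at 0, 50, 100 mm; zero is at x = +50 mm, readings grow toward -x.
- pull_bar (a joint): How far the pull bar is drawn out, m: 0 = fully home against its stop, 0.10 = end of travel. Spring return: about 2 N at home, rising 1 N every 10 mm. Stays home by itself.
- bar_grip (a point): Centre of the T bar's black crossbar: 14 mm diameter (17 at its ends), 90 mm long along the gauge's y, 75 mm above the bench; axes as the gauge. A stem 22 mm wide, 7 mm thick goes down from it to a 10 mm rod (axis 42 mm above the bench) that enters the housing. At home it is 65 mm in front of the housing: fingers fit behind the crossbar, above the rod or astride it.
- pointer (a point): Black pointer on the scale (bar 4 mm wide across one half of the scale, on a 12 mm foot, top 69 mm above the bench); moves with the pull bar. This point: its middle, on the scale's centre line, 66 mm above the bench; axes as the gauge. At the scale's zero when the bar is home.
- marker (a point): Red target marker, a stiff slider clipped on the other half of the scale (bar 4 mm wide, clip 14 mm wide, top 70 mm above the bench), set between 35 and 75 mm. This point: its middle, on the scale's centre line; axes as the gauge. Pointer and marker are lined up when both points have the same x along the gauge.
- caliper: Bystander: caliper 74 x 237 x 16 mm, lying on the bench near its front edge. Origin: centre of its underside.
- sample_box: Bystander: white cardboard box 60 x 90 x 45 mm behind the gauge. Origin: centre of its underside.
- weight_200: Bystander: brass-coloured weight, 33 mm wide, 42 mm tall, behind the gauge. Origin: centre of its underside.
- screwdriver: Bystander: blue-handled screwdriver 138 mm long, 20 mm thick, lying to the right. Origin: centre of its underside.

How it is judged:
By the outcome, as a careful person would: the job done as asked, in the order asked, and still so for the second after the job is handed in, with the robot touching nothing.
It also fails if it takes over 48 s, if anything falls off the work surface, if the arm or the gripper's body presses on something with over 40 N, if the wrist force passes 120 N, or if a joint passes its speed limit or range.

## Robot

A 7-joint arm with a two-finger parallel gripper is mounted at the origin on a cart in front of the work surface, level with it; the furniture and walls round the work are solid. World frame = base frame: x ahead of the robot, y to its left, z up, the work surface at z = 0. Lengths are in mm, angles in rad, forces in N, time in s.
With the tool pointing down it reaches from about 425 to 1025 mm from the base axis. Payload 9.4 kg.
Tool frame: the origin (TCP) lies midway between the tips of the shut fingers; the grasp point (between the pads) lies behind it (grasp_offset is the z of the grasp point in the tool frame, in mm); z points along the fingers, y is the direction in which the jaws open and shut (so a half turn about z gives the same grasp; the last joint's range is limited). The gripper opens to 85 mm and grips with 20 to 120 N. Pads are 22 mm wide; open, the fingers measure 114 mm over their backs; the gripper's body (76 mm by 85 mm) begins 54 mm behind the grasp point. The pads swing forward as they close: fully open they stand 13 mm farther back than shut.
Start: joints at [-1.409, 0.599, -0.003, 1.599, 0.002, 0.943, -0.08], TCP at [171.493, 704.425, 231.275] pointing down, gripper open.
Joint ranges: [-2.57, 2.57], [-0.35, 1.97], [-1.29, 1.29], [0.11, 2.56], [-1.05, 4.19], [0.11, 1.86], [-2.63, 2.63]. Speed limits (rad/s): [2.22, 2.22, 3.01, 3.01, 3.14, 3.14, 3.14].

## Interface

Orientations are given as a rotation vector (axis times angle).
In Python, from station import * gives the robot as it stands. The module is installed in compiled form; this text tells all that it offers.
- The arm moves only by the tool jog_arm, never from a script. Its argument "plan" is a list of rows, each a list of 4 numbers: the shift along the tool's x, y, z in mm, then the turn about the tool's z in degrees. In form: [[tx, ty, tz, yaw], ...]. A call has 1 to 12 rows; each row is the pose to reach, as a shift and turn from the pose commanded when the call began, along the tool's axes at that moment; what a row does not reach only later rows make up. A row lasts 1/12 s, in which the tool goes at most 41.7 mm and 7.16 degrees, less where a joint would pass 70% of its speed; a pose out of reach is approached as far as the arm can. A call with a gripper value outside its range is refused whole. "claw" is the gripper's target within -1 to 1 (shut at 1, half-way at 0, fully open at -1), set as the call begins (left out, the last holds). The fingers move at their own pace and stop on an object; the grip force is fixed at half the most. Time passes only in rows, so rows that repeat a pose let the fingers close. It gives the time, the measured TCP pose, the force and the opening at its end, in the units of the state.
- get_obs(): the state, without advancing time (a new reading comes with each control period).
- capture(name): name is "side" or "top"; returns (picture, depth): 480x640x3 uint8, red, green, blue; 480x640 float32, mm along the optical axis (not along the pixel's ray), 0 where there is no reading.
- camera_model(name): a dict with "vfov" (degrees; the focal length in pixels is half the picture's height over the tangent of half this angle, whatever the lens; pixels are square), "cx", "cy" (the principal point, pixels), "distortion" ([k1, k2, p1, p2, k3] as OpenCV has them; the pictures are not rectified), "extrinsics" (4x4, takes a point from world to camera coordinates). Camera axes: x right, y down, z forward; pixel columns grow to the right and rows downward; lengths in mm; the calibration is good to about 2 mm. A picture is of the moment at which its call begins. camera_model takes no time and is no camera call.
- close_job(): hands the job in, once; it reports no verdict.
The state is a dict: "t": time; "joint_pos": joint angles; "joint_velocities": joint speeds; "tau": joint torques, N m; "eef_pos": TCP position; "eef_rot": TCP orientation; "wrist_force": force on the tool from outside, world axes, zero at the start; "moment": the same for the moment, N m; "width": opening from 0.0 (shut) to 1.0 (fully open).
Only numpy, scipy, OpenCV 4.12 (cv2) and the standard library are available. Lean on these libraries where they do the work, as an engineer would, in place of code of your own. Each camera call takes 0.05 s, during which the arm holds its last target. There are 200 camera calls.

## Working session

There is one attempt and no reset: what is moved stays moved. The work goes in short steps, Python scripts to look and compute and a tool call to move; the robot and the scene stay as the last step left them, time stands still between calls to the robot, and variables do not carry over. Pictures are saved under pics/ and viewed, about 8 in all and at most 12, crops included, and the job is handed in when it is done.

Besides the shell and the picture viewer there is one more tool, called after "Emit:" as a command line: name --pt "numbers of a row" for each row, then --argument value for the rest. jog_arm: Moves the arm, as the interface text tells. Its arguments: {"type":"object","properties":{"plan":{"type":"array","items":{"type":"array","items":{"type":"number"}}},"claw":{"type":"number"}},"required":["plan"]}

```bash
mkdir -p pics; python3 - <<'E'
from station import *
import cv2
o=get_obs()
for k in("t","eef_pos","eef_rot","wrist_force","width"):print(k,o[k])
print([k for k in o])
for n in("side","top"):
    p,d=capture(n);cv2.imwrite(f"pics/{n}0.png",p[:,:,::-1])
    import numpy as np;np.save(f"{n}0.npy",d);m=camera_model(n);print(m)
E
```

```text
t 0.0
eef_pos [171.39748394 703.96652196 230.39562564]
eef_rot [-3.74127393e-01 -3.11916537e+00  2.47942900e-03]
wrist_force [ 0.59601083 -0.01714623  0.85771518]
width 1.0003133012423004
['t', 'joint_pos', 'joint_velocities', 'tau', 'eef_pos', 'eef_rot', 'wrist_force', 'moment', 'width']
{'vfov': 52.428841188254104, 'cx': 321.14713537130467, 'cy': 237.87547981113565, 'distortion': array([-0.11970163,  0.        ,  0.        ,  0.        ,  0.        ]), 'extrinsics': array([[-9.14300152e-01, -4.04840835e-01,  1.26146559e-02,
         4.85874197e+02],
       [-2.54557442e-01,  5.50114712e-01, -7.95345405e-01,
         2.28489476e+02],
       [ 3.15048790e-01, -7.30395579e-01, -6.06025212e-01,
         8.41727116e+02],
       [ 0.00000000e+00,  0.00000000e+00,  0.00000000e+00,
         1.00000000e+00]])}
{'vfov': 44.91864998481056, 'cx': 327.45934288424417, 'cy': 239.92983660935647, 'distortion': array([-0.01419891,  0.        ,  0.        ,  0.        ,  0.        ]), 'extrinsics': array([[-5.93115441e-02, -9.98237582e-01, -1.96760755e-03,
        -2.06919264e+01],
       [-9.75712366e-01,  5.83893353e-02, -2.11130446e-01,
         5.74874974e+02],
       [ 2.10873233e-01, -1.06026537e-02, -9.77455914e-01,
         1.15202455e+03],
       [ 0.00000000e+00,  0.00000000e+00,  0.00000000e+00,
         1.00000000e+00]])}
```

View pics/top0.png

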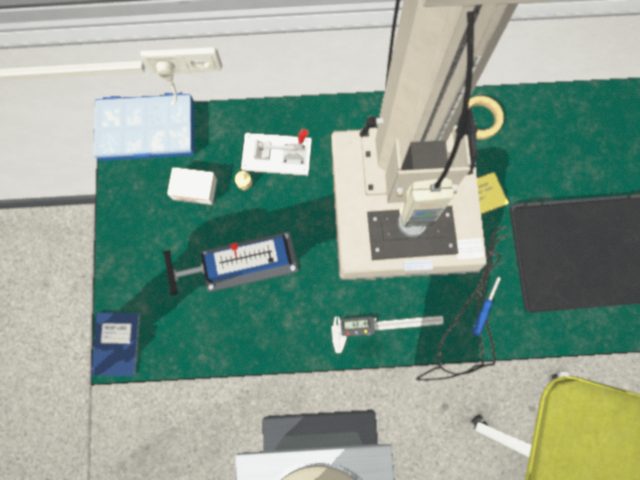

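View pics/side0.png

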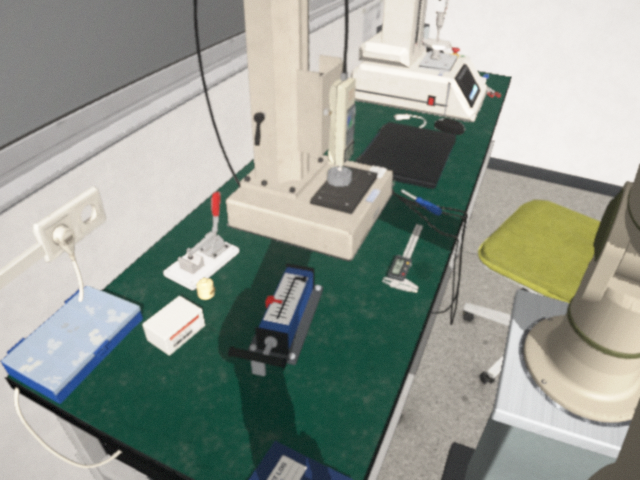

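The top view shows the crossbar at about (171,272), the gauge at (250,262) with the red marker near (235,247), and the pointer near (271,260). The bar pulls toward picture left, which is world +y. The side view shows the crossbar at about (256,356).

```bash
cat > h.py <<'E'
from station import *
import cv2, numpy as np
def K(m):
    f=240/np.tan(np.radians(m["vfov"]/2)); return np.array([[f,0,m["cx"]],[0,f,m["cy"]],[0,0,1.]])
def ray(n,uv):
    m=camera_model(n);E=m["extrinsics"];R,t=E[:3,:3],E[:3,3]
    q=cv2.undistortPoints(np.array(uv,float).reshape(-1,1,2),K(m),m["distortion"]).reshape(-1,2)
    return -R.T@t, np.c_[q,np.ones(len(q))]@R
def plane(n,uv,z):
    c,d=ray(n,uv); return c+d*((z-c[2])/d[:,2])[:,None]
def proj(n,P):
    m=camera_model(n);E=m["extrinsics"]
    return cv2.projectPoints(np.array(P,float).reshape(-1,1,3),cv2.Rodrigues(E[:3,:3])[0],E[:3,3],K(m),m["distortion"])[0].reshape(-1,2)
E
python3 - <<'E'
from h import *
t=cv2.imread("pics/top0.png");s=cv2.imread("pics/side0.png")
a=cv2.resize(t[225:305,155:305],None,fx=5,fy=5,interpolation=cv2.INTER_CUBIC)
b=cv2.resize(s[255:385,220:330],None,fx=4,fy=4,interpolation=cv2.INTER_CUBIC)
cv2.imwrite("pics/tc.png",a);cv2.imwrite("pics/sc.png",b)
g=t[225:305,155:190].max(2); m=(g<45).astype(np.uint8)
n,l,st,ce=cv2.connectedComponentsWithStats(m);print(st,ce)
i=1+st[1:,4].argmax();ys,xs=np.where(l==i);r=cv2.minAreaRect(np.c_[xs+155,ys+225].astype(np.float32));print(r)
print("bar",plane("top",[r[0]],75),plane("top",cv2.boxPoints(r),75))
hsv=cv2.cvtColor(t,cv2.COLOR_BGR2HSV)
red=((hsv[...,0]<8)|(hsv[...,0]>172))&(hsv[...,1]>140)&(hsv[...,2]>80);red[:225]=0;red[305:]=0;red[:,:155]=0;red[:,305:]=0
ys,xs=np.where(red);print("red",xs.mean(),ys.mean(),len(xs),plane("top",[[xs.mean(),ys.mean()]],70))
E
```

```text
[[   0    0   35   80 2779]
 [  12   31    1    1    1]
 [  13   37    2    2    2]
 [  13   41    1    1    1]
 [  15   40    1    1    1]
 [  15   42    2    2    2]
 [  16   48    1    1    1]
 [  18   56    1    1    1]
 [  19   58    1    1    1]
 [  17   65    5    4   11]] [[16.99928032 39.37711407]
 [12.         31.        ]
 [13.5        37.5       ]
 [13.         41.        ]
 [15.         40.        ]
 [15.5        42.5       ]
 [16.         48.        ]
 [18.         56.        ]
 [19.         58.        ]
 [18.90909091 67.        ]]
((173.8000030517578, 291.8999938964844), (2.8460497856140137, 4.110960960388184), 71.56504821777344)
bar [[480.57164222 263.05033817  75.        ]] [[482.2884019  267.92163518  75.        ]
 [484.47656618 259.98422044  75.        ]
 [478.85583731 258.18204859  75.        ]
 [476.67212099 266.1123432   75.        ]]
red 233.88571428571427 245.71428571428572 35 [[570.10153143 139.46032009  70.        ]]
```

View pics/tc.png

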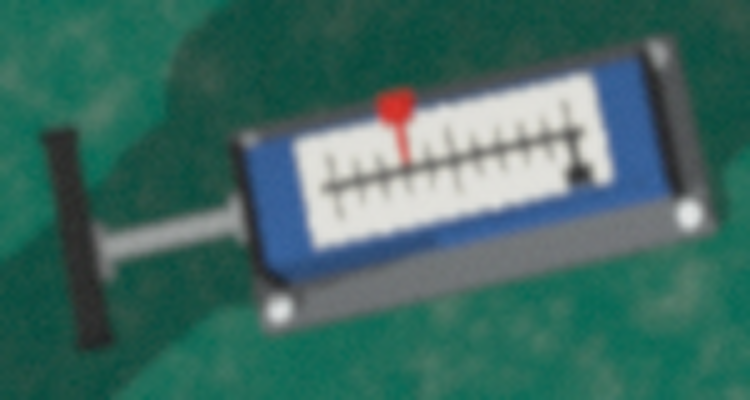

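View pics/sc.png

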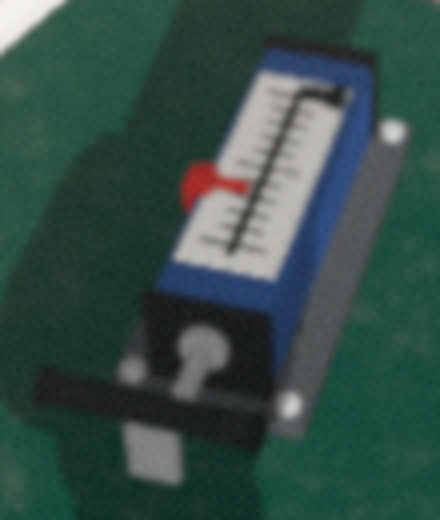

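The crops show the scale ticks clearly, with the marker at about 70 mm and the pointer at 0. Next I compute the world positions.

```bash
python3 - <<'E'
from h import *
from scipy.spatial.transform import Rotation as Rn
T=lambda p:[(p[0]+.5)/5-.5+155,(p[1]+.5)/5-.5+225]
S=lambda p:[(p[0]+.5)/4-.5+220,(p[1]+.5)/4-.5+255]
try: print("go",grasp_offset)
except Exception as e: print(e)
sc=plane("top",[T(p) for p in[(573,131),(455,157),(333,186)]],64.5);print("scale top",sc, np.linalg.norm(sc[0]-sc[2]))
ss=plane("side",[S(p) for p in[(300,92),(267,166),(232,250)]],64.5);print("scale side",ss,np.linalg.norm(ss[0]-ss[2]))
bt=plane("top",[T(p) for p in[(60,130),(95,347),(78,238)]],82 );print("bar top",bt)
bs=plane("side",[S(p) for p in[(38,385),(262,425)]],75);print("bar side",bs,bs.mean(0))
u=(sc[2]-sc[0])/np.linalg.norm(sc[2]-sc[0]);us=(ss[2]-ss[0])/np.linalg.norm(ss[2]-ss[0]);print("pull dir",u,us)
print("bar from zero along",(bt[2]-sc[0])@u,"expect",50+90+65)
mk=plane("top",[T((406,163))],70)[0];pt=plane("top",[T((575,140))],69)[0];print("marker-pointer",(mk-pt)@u, mk,pt)
mks=plane("side",[S((245,187))],70)[0];pts=plane("side",[S((303,91))],69)[0];print(mks,pts,(mks-pts)@us)
o=get_obs();R=Rn.from_rotvec(o["eef_rot"]).as_matrix();print(R)
print("cam",ray("top",[[0,0]])[0],ray("side",[[0,0]])[0])
E
```

```text
go -18.700000000000003
scale top [[556.11917644  67.30573849  64.5       ]
 [548.05884443 116.5933221   64.5       ]
 [538.86187318 167.4060143   64.5       ]] 101.57696458317167
scale side [[555.44624239  72.19328771  64.5       ]
 [546.78706855 123.54739086  64.5       ]
 [536.82760786 176.46229411  64.5       ]] 105.9182668275666
bar top [[565.53215083 275.66570351  82.        ]
 [475.36006267 261.65004459  82.        ]
 [520.28061015 268.39140131  82.        ]]
bar side [[567.51843235 283.05816953  75.        ]
 [477.46935336 263.0801404   75.        ]] [522.49389286 273.06915497  75.        ]
pull dir [-0.16989387  0.98546237  0.        ] [-0.17578304  0.98442893  0.        ]
bar from zero along 204.25110557773098 expect 205
marker-pointer 69.87158958897403 [545.67091949 136.12883262  70.        ] [551.36914095  66.20886498  69.        ]
[546.84956004 144.56880024  70.        ] [552.1685462   75.41385165  69.        ] 69.01311979366895
[[-9.71624916e-01  2.36526900e-01 -2.20209469e-04]
 [ 2.36526976e-01  9.71623936e-01 -1.38413707e-03]
 [-1.13424860e-04 -1.39694754e-03 -9.99999018e-01]]
cam [ 316.7542093   -42.00750881 1247.38610479] [237.21343967 685.80005809 685.70677229]
```

Emit:
jog_arm --pt "-36 -28 0 -2" --pt "-72 -55 0 -4" --pt "-108 -83 0 -6" --pt "-144 -110 0 -8" --pt "-180 -138 0 -10" --pt "-216 -166 0 -12" --pt "-252 -193 0 -14" --pt "-288 -221 0 -16" --pt "-324 -249 0 -18" --pt "-360 -276 0 -20" --pt "-396 -304 0 -22" --pt "-420 -322 0 -23.6" --claw 0

```text
t: 1.1
eef_pos: [485.8, 313.0, 231.2]
eef_rot: [0.275, -3.129, 0.0]
wrist_force: [0.4, 0.9, 0.0]
width: 0.501
```

```bash
python3 - <<'E'
from h import *
from scipy.spatial.transform import Rotation as Rn
o=get_obs();R=Rn.from_rotvec(o["eef_rot"]).as_matrix();print(o["t"],o["eef_pos"],o["width"],o["joint_pos"]);print(R.round(4))
print("to go",R.T@(np.array([521,270,0])-o["eef_pos"]),np.degrees(np.arctan2(R[1,1],R[0,1])))
E
```

```text
1.1 [485.81673624 313.02682453 231.16141555] 0.5006559336187072 [-0.59511793  0.42519445 -0.10526854  1.93795456  0.06155835  0.78181983
  1.01104466]
[[-9.847e-01 -1.742e-01 -3.000e-04]
 [-1.742e-01  9.847e-01 -2.000e-04]
 [ 3.000e-04 -2.000e-04 -1.000e+00]]
to go [-27.22155964 -48.45679599 231.16162166] 100.02951078698581
```

Emit:
jog_arm --pt "-10 -20 20 0" --pt "-15 -28 50 0" --pt "-15 -28 85 0" --pt "-15 -28 91 0" --pt "-15 -28 91 0" --pt "-15 -28 91 0"

```text
t: 1.6
eef_pos: [504.4, 290.6, 140.8]
eef_rot: [0.273, -3.129, 0.0]
wrist_force: [-0.9, 0.3, -0.6]
width: 0.5
```

```bash
cat > st.py <<'E'
from h import *
from scipy.spatial.transform import Rotation as Rn
o=get_obs();R=Rn.from_rotvec(o["eef_rot"]).as_matrix();print(o["t"],o["eef_pos"],o["width"],o["wrist_force"])
print("to go",R.T@(np.array([521,270,58])-o["eef_pos"]),np.degrees(np.arctan2(R[1,1],R[0,1])))
E
cat > see.py <<'E'
import sys
from h import *
k=sys.argv[1];t=capture("top")[0][:,:,::-1];s=capture("side")[0][:,:,::-1]
cv2.imwrite(f"pics/t{k}.png",t);cv2.imwrite(f"pics/s{k}.png",s)
a=cv2.resize(t[205:305,130:305],(700,400),interpolation=cv2.INTER_CUBIC)
b=cv2.resize(s[255:385,200:340],(560,520),interpolation=cv2.INTER_CUBIC)
c=np.zeros((600,800,3),np.uint8);A=cv2.resize(a,(420,240));
c[:240,:420]=A;c[:520,420:]=cv2.resize(b,(380,353))[:353].shape[0] and 0
c[:353,420:800]=cv2.resize(b,(380,353))
cv2.imwrite(f"pics/c{k}.png",c[:360])
E
python3 st.py; python3 see.py 1
```

```text
1.6 [504.41245999 290.6121544  140.8134452 ] 0.5001568928002024 [-0.92061368  0.34807943 -0.62750948]
to go [-12.81368424 -23.17307192  82.80635442] 99.97153420051977
```

View pics/s1.png

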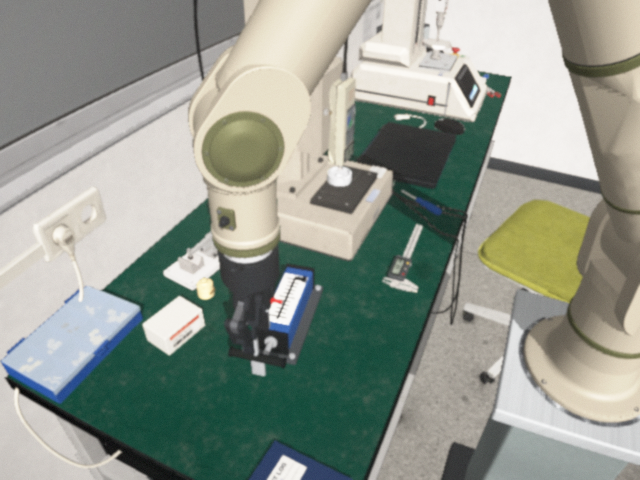

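The gripper is above and just behind the crossbar, and the view of the scale is clear. I align it and then descend.

Emit:
jog_arm --pt "-6 -12 0 0" --pt "-12.5 -23 0 0" --pt "-12.5 -23 0 0" --pt "-12.5 -23 20 0" --pt "-12.5 -23 40 0" --pt "-12.5 -23 55 0" --pt "-12.5 -23 68 0" --pt "-12.5 -23 78 0" --pt "-12.5 -23 82 0" --pt "-12.5 -23 82 0" --pt "-12.5 -23 82 0"

```text
t: 2.62
eef_pos: [521.2, 269.4, 58.7]
eef_rot: [-0.271, 3.129, 0.0]
wrist_force: [0.2, 0.0, 0.6]
width: 0.501
```

```bash
python3 st.py; python3 see.py 2
```

```text
2.6167 [521.2123445  269.39733137  58.67707779] 0.5011889661100809 [0.1606025  0.04413545 0.63017895]
to go [0.10581946 0.63016706 0.67707143] 99.90198433801206
```

View pics/c2.png

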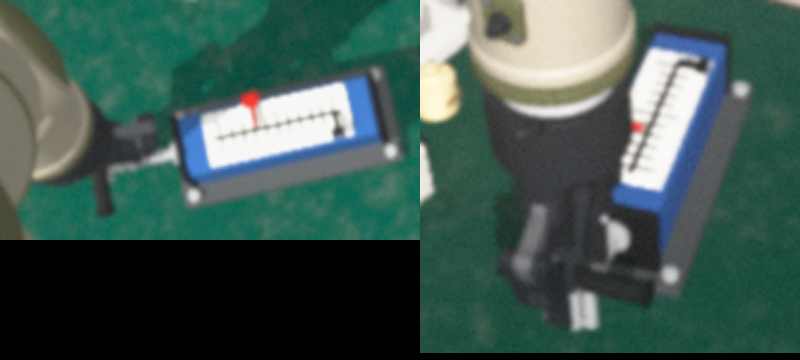

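The fingers straddle the crossbar and nothing is in contact yet. I close the gripper.

Emit:
jog_arm --pt "0 0 0 0" --pt "0 0 0 0" --pt "0 0 0 0" --pt "0 0 0 0" --pt "0 0 0 0" --pt "0 0 0 0" --pt "0 0 0 0" --pt "0 0 0 0" --claw 1

```text
t: 3.38
eef_pos: [520.8, 272.0, 59.2]
eef_rot: [-0.274, 3.128, 0.005]
wrist_force: [-2.7, 6.9, 4.8]
width: 0.139
```

```bash
python3 st.py; python3 see.py 3; cat > ptr.py <<'E'
# pointer (dark foot) and red marker in gauge coordinates, from the top picture
import sys
from h import *
t=cv2.imread(sys.argv[1]);o0=np.array([556.1,67.3,0]);u=np.array([-.172,.985,0]);v=np.array([.985,.172,0])
a=np.arange(-20,110,.5)
def prof(w,z,f):
    P=np.array([[o0+u*x+v*y+[0,0,z] for x in a] for y in w]).reshape(-1,3)
    q=proj("top",P).astype(np.float32).reshape(len(w),len(a),2)
    return f(cv2.remap(t,q[...,0],q[...,1],cv2.INTER_LINEAR).astype(float)).mean(0)
def cen(p):
    p=np.clip(p-p.max()*.5,0,None);i=p.argmax();s=slice(max(0,i-20),i+21);return (a[s]*p[s]).sum()/p[s].sum(),p.max()
print("pointer",cen(prof(np.arange(-16,-8),69,lambda c:255-c.max(2))))
print("marker",cen(prof(np.arange(3,14),70,lambda c:c[...,2]-c[...,1])))
E
python3 ptr.py pics/top0.png; python3 ptr.py pics/t2.png; python3 ptr.py pics/t3.png
```

```text
3.3833 [520.81659486 271.95018882  59.18214529] 0.13949284979196158 [-2.69667855  6.86741654  4.77093587]
to go [ 0.16087051 -1.95575162  1.17622176] 100.01976894356608
pointer (np.float64(1.2815998371667006), np.float64(66.4375))
marker (np.float64(69.46375537319267), np.float64(37.22727272727273))
pointer (np.float64(0.14965986394557823), np.float64(57.5625))
marker (np.float64(68.77967891846218), np.float64(39.95454545454545))
pointer (np.float64(0.08798844248761695), np.float64(60.0625))
marker (np.float64(68.7917372881356), np.float64(39.63636363636363))
```

Gripped, with width 0.139 and the bar still home. I draw it out to just short of the marker.

Emit:
jog_arm --pt "0 4 0 0" --pt "0 9 0 0" --pt "0 14 0 0" --pt "0 20 0 0" --pt "0 26 0 0" --pt "0 32 0 0" --pt "0 38 0 0" --pt "0 44 0 0" --pt "0 50 0 0" --pt "0 56 0 0" --pt "0 61 0 0" --pt "0 64 0 0"

```text
t: 4.48
eef_pos: [510.8, 330.5, 59.1]
eef_rot: [-0.269, 3.129, -0.004]
wrist_force: [1.3, -8.0, 9.3]
width: 0.142
```

Emit:
jog_arm --pt "0 0 0 0" --pt "0 0 0 0" --pt "0 0 0 0"

```text
t: 4.73
eef_pos: [510.9, 330.2, 59.2]
eef_rot: [-0.269, 3.129, -0.004]
wrist_force: [1.0, -7.7, 7.5]
width: 0.141
```

```bash
python3 st.py; python3 see.py 4; python3 ptr.py pics/t4.png
```

```text
4.7333 [510.85463609 330.17953143  59.15878285] 0.14074125167197785 [ 1.0348299  -7.66836581  7.48915514]
to go [  0.26635501 -61.02494829   1.31602809] 99.81854334355324
pointer (np.float64(58.69154325798909), np.float64(61.6875))
marker (np.float64(68.75680272108843), np.float64(39.22727272727273))
```

View pics/c4.png

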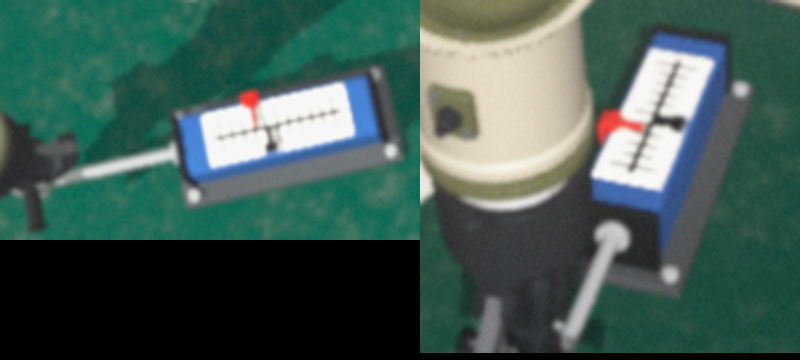

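The pointer is at about 59 mm and roughly one division short. I move it the rest of the way.

Emit:
jog_arm --pt "0 2.5 0 0" --pt "0 5 0 0" --pt "0 7 0 0" --pt "0 8.5 0 0" --pt "0 9.5 0 0" --pt "0 9.8 0 0" --pt "0 9.8 0 0" --pt "0 9.8 0 0"

```text
t: 5.5
eef_pos: [509.3, 339.3, 59.1]
eef_rot: [-0.268, 3.13, -0.005]
wrist_force: [1.4, -7.5, 8.1]
width: 0.136
```

```bash
python3 st.py; python3 see.py 5; python3 ptr.py pics/t5.png
python3 - <<'E'
import cv2,numpy as np
t=cv2.imread("pics/t5.png");s=cv2.imread("pics/s5.png")
a=cv2.resize(t[230:280,205:285],(480,300),interpolation=cv2.INTER_CUBIC)
b=cv2.resize(s[260:330,265:325],(300,350),interpolation=cv2.INTER_CUBIC)
c=np.zeros((350,780,3),np.uint8);c[:300,:480]=a;c[:,480:]=b;cv2.imwrite("pics/z5.png",c)
E
```

```text
5.5 [509.25845718 339.2663628   59.12483034] 0.13595153329203064 [ 1.40581267 -7.51932044  8.06442912]
to go [  0.20150807 -70.25029286   1.34678691] 99.78491027153493
pointer (np.float64(68.02606968998207), np.float64(62.6875))
marker (np.float64(68.7867298578199), np.float64(39.27272727272727))
```

View pics/z5.png

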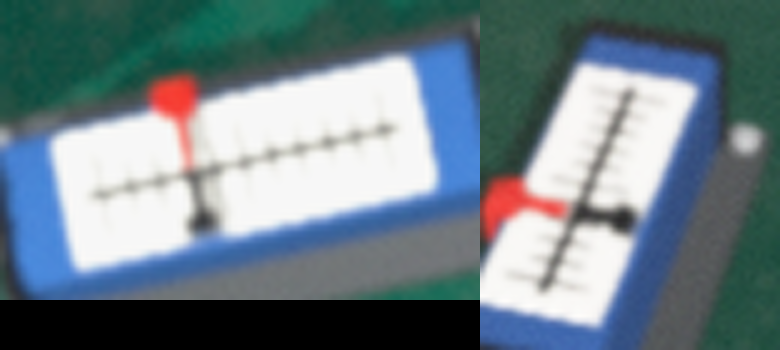

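Top profile reads 68.0 against 68.8, so it is within 1 mm and slightly short. I nudge it 0.6 mm and hold for more than 2 s.

Emit:
jog_arm --pt "0 0.3 0 0" --pt "0 0.6 0 0" --pt "0 0.6 0 0" --pt "0 0.6 0 0" --pt "0 0.6 0 0" --pt "0 0.6 0 0" --pt "0 0.6 0 0" --pt "0 0.6 0 0" --pt "0 0.6 0 0" --pt "0 0.6 0 0" --pt "0 0.6 0 0" --pt "0 0.6 0 0"

```text
t: 6.6
eef_pos: [509.2, 339.7, 59.1]
eef_rot: [-0.268, 3.13, -0.005]
wrist_force: [2.1, -9.0, 8.2]
width: 0.139
```

Emit:
jog_arm --pt "0 0 0 0" --pt "0 0 0 0" --pt "0 0 0 0" --pt "0 0 0 0" --pt "0 0 0 0" --pt "0 0 0 0" --pt "0 0 0 0" --pt "0 0 0 0" --pt "0 0 0 0" --pt "0 0 0 0" --pt "0 0 0 0" --pt "0 0 0 0"

```text
t: 7.6
eef_pos: [509.2, 339.7, 59.1]
eef_rot: [-0.268, 3.13, -0.005]
wrist_force: [1.4, -9.0, 8.6]
width: 0.139
```

Emit:
jog_arm --pt "0 0 0 0" --pt "0 0 0 0" --pt "0 0 0 0" --pt "0 0 0 0" --pt "0 0 0 0" --pt "0 0 0 0" --pt "0 0 0 0" --pt "0 0 0 0" --pt "0 0 0 0" --pt "0 0 0 0" --pt "0 0 0 0" --pt "0 0 0 0"

```text
t: 8.6
eef_pos: [509.2, 339.7, 59.1]
eef_rot: [-0.268, 3.129, -0.005]
wrist_force: [1.7, -8.1, 8.6]
width: 0.14
```

```bash
python3 st.py; python3 see.py 6; python3 ptr.py pics/t6.png
```

```text
8.6 [509.21417493 339.73331506  59.14654642] 0.1404835131822668 [ 1.7334603  -8.05557693  8.63948663]
to go [  0.2351622  -70.71776048   1.37786852] 99.78315711851346
pointer (np.float64(68.51387153211697), np.float64(63.125))
marker (np.float64(68.75651988029072), np.float64(39.04545454545455))
```

Aligned to within about 0.3 mm and held for about 3 s. I ease it back.

Emit:
jog_arm --pt "0 -1 0 0" --pt "0 -3 0 0" --pt "0 -5.5 0 0" --pt "0 -8 0 0" --pt "0 -10.5 0 0" --pt "0 -13 0 0" --pt "0 -15.5 0 0" --pt "0 -18 0 0" --pt "0 -20.5 0 0" --pt "0 -23 0 0" --pt "0 -25.5 0 0" --pt "0 -28 0 0"

```text
t: 9.7
eef_pos: [513.8, 313.2, 59.2]
eef_rot: [-0.269, 3.129, -0.003]
wrist_force: [1.2, -5.7, 8.2]
width: 0.138
```

Emit:
jog_arm --pt "0 -2.5 0 0" --pt "0 -5 0 0" --pt "0 -7.5 0 0" --pt "0 -10 0 0" --pt "0 -12.5 0 0" --pt "0 -15 0 0" --pt "0 -17.5 0 0" --pt "0 -20 0 0" --pt "0 -22.5 0 0" --pt "0 -25 0 0" --pt "0 -27.5 0 0" --pt "0 -30 0 0"

```text
t: 10.7
eef_pos: [518.6, 284.7, 59.2]
eef_rot: [-0.27, 3.129, -0.001]
wrist_force: [-0.6, -3.2, 8.1]
width: 0.138
```

Emit:
jog_arm --pt "0 -2 0 0" --pt "0 -4 0 0" --pt "0 -6 0 0" --pt "0 -8 0 0" --pt "0 -9.5 0 0" --pt "0 -11 0 0" --pt "0 -12.5 0 0" --pt "0 -14 0 0" --pt "0 -15 0 0" --pt "0 -16 0 0" --pt "0 -16 0 0" --pt "0 -16 0 0"

```text
t: 11.7
eef_pos: [520.9, 272.0, 59.2]
eef_rot: [-0.274, 3.128, 0.004]
wrist_force: [-2.3, 5.2, 5.3]
width: 0.144
```

```bash
python3 st.py; python3 see.py 7; python3 ptr.py pics/t7.png
```

```text
11.7 [520.86290621 271.97321552  59.18583117] 0.14433480588002887 [-2.32321022  5.19603607  5.25530714]
to go [ 0.20977651 -1.96998526  1.18055989] 100.00044501319248
pointer (np.float64(0.0818827461356357), np.float64(60.1875))
marker (np.float64(68.76613243357234), np.float64(39.36363636363637))
```

Emit:
jog_arm --pt "0 1.5 0 0" --pt "0 1.5 0 0" --pt "0 1.5 0 0" --pt "0 1.5 0 0" --pt "0 1.5 0 0" --pt "0 1.5 0 0" --pt "0 1.5 0 0" --pt "0 1.5 0 0" --claw 0

```text
t: 12.47
eef_pos: [520.6, 271.2, 58.2]
eef_rot: [0.271, -3.13, 0.0]
wrist_force: [-0.3, -1.3, 0.9]
width: 0.501
```

```bash
python3 st.py; python3 see.py 8; python3 ptr.py pics/t8.png
```

```text
12.4667 [520.58968425 271.20698364  58.24503788] 0.500961614106551 [-0.2542309  -1.31996257  0.94828362]
to go [-0.1964163  -1.25957662  0.24515194] 99.91285922098318
pointer (np.float64(0.14676436448055716), np.float64(57.4375))
marker (np.float64(68.78132884777123), np.float64(39.40909090909091))
```

Emit:
jog_arm --pt "0 0 -4 0" --pt "0 0 -14 0" --pt "0 0 -28 0" --pt "0 0 -45 0" --pt "0 0 -65 0" --pt "0 0 -85 0" --pt "0 0 -105 0" --pt "0 0 -125 0" --pt "0 0 -140 0" --pt "0 0 -140 0" --pt "0 0 -140 0"

```text
t: 13.48
eef_pos: [520.9, 271.4, 199.8]
eef_rot: [-0.271, 3.128, 0.002]
wrist_force: [-0.8, 0.1, -0.3]
width: 0.503
```

Emit:
jog_arm --pt "0 20 0 0" --pt "0 50 0 0" --pt "0 85 0 0" --pt "0 120 0 0" --pt "0 150 0 0" --pt "0 170 0 0" --pt "0 180 0 0" --pt "0 180 0 0" --pt "0 180 0 0" --pt "0 180 0 0"

```text
t: 14.32
eef_pos: [490.3, 446.4, 197.9]
eef_rot: [0.269, -3.13, 0.003]
wrist_force: [-0.0, -1.0, -0.8]
width: 0.5
```

```bash
python3 st.py; python3 see.py 9; python3 ptr.py pics/t9.png
```

```text
14.3167 [490.25164448 446.35158934 197.8754037 ] 0.49963120815880807 [-0.04392544 -1.02101164 -0.83511795]
to go [  -0.32054608 -178.76022405  140.19683497] 99.80929621669094
pointer (np.float64(0.13967065868263473), np.float64(56.125))
marker (np.float64(68.76544276457884), np.float64(39.13636363636363))
```

View pics/t9.png

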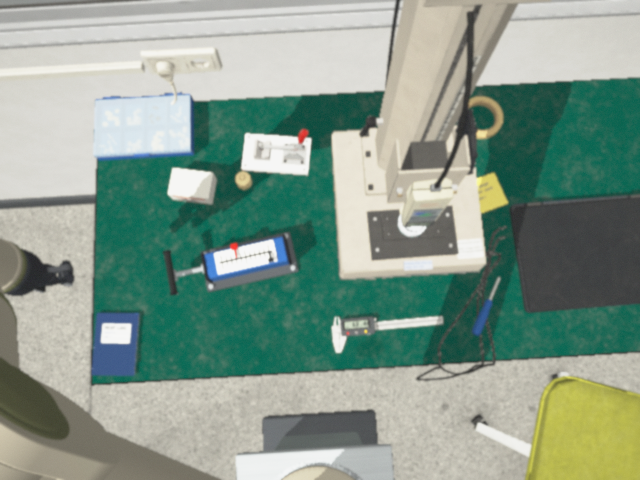

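The crossbar is back at (171,272) and the pointer is at zero near (271,260). The marker and the other objects have not moved, and the arm is clear at the left edge.

```bash
python3 -c "
from station import *
print(close_job())"
```

```text
the job is handed in; nothing more can be done
None
```

The gauge check is done and handed in. I gripped the crossbar and drew it straight out to the red marker. I held it there for about 3 s, then eased it back at about 30 mm/s until it was home, and let go.

- **Alignment:** during the hold, the top camera read the pointer at 68.5 mm and the marker at 68.8 mm. The pointer never read past the marker.
- **Return:** before release the pointer read 0.1 mm, and the tool was back within 0.1 mm of where it gripped the bar at home. After release and retreat the pointer still read 0.1 mm.
- **Everything else:** the marker position was unchanged, and the other objects look as they were in the last picture. The run ended at 14.3 s with the robot touching nothing. The wrist force read at most about 12 N at the end of any move.
- **Disagreement between readings:** early hand-picked estimates of the marker distance ranged from 69.0 to 69.9 mm, and the two cameras disagreed by about 5 mm on absolute position. I therefore set the final alignment by comparing pointer and marker in the same top picture.

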